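# Toast a waffle at the marked browning setting

## Robot

A 6-joint arm with a two-finger parallel gripper is mounted at the origin on the work surface. World frame = base frame: x ahead of the robot, y to its left, z up, the work surface at z = 0. Lengths are in m, angles in rad, forces in N, time in s.
With the tool pointing down it reaches from about 0.275 to 0.975 m from the base axis. Payload 8.4 kg.
Tool frame: the origin (TCP) lies midway between the tips of the shut fingers; the grasp point (between the pads) lies 19 mm behind it; x points along the fingers, y is the direction in which the jaws open and shut, and the axes are right-handed (so a half turn about x gives the same grasp; the last joint's range is limited). The gripper opens to 92 mm and grips with 3 to 60 N. Pads are 20 mm wide; open, the fingers measure 128 mm over their backs; the gripper's body (75 mm by 189 mm) begins 69 mm behind the grasp point.
Start: joints at [1.137, 0.353, 1.633, -0, 1.155, -0.002], TCP at [0.262, 0.568, 0.215] pointing down, gripper open.
Joint ranges: [-2.63, 2.63], [-0.92, 2.1], [0.06, 2.66], [-1.3, 4.44], [0, 2.69], [-3.02, 3.02]. Speed limits (rad/s): [2.22, 2.22, 2.79, 3.14, 3.14, 3.14].

## Interface

Orientations are given as a rotation vector (axis times angle).
In Python, from cell import ctrl gives the robot as it stands.
- The arm moves only by the tool step_arm, never from a script. Its argument "commands" is a list of rows, each an object with "twist": the turn, a rotation vector about the tool's x, y, z in degrees, a list of three; "linear": the shift along the tool's x, y, z in mm, a list of three; "fingers": the opening, from 0 (shut) to 1 (fully open). In form: [{"twist": [wx, wy, wz], "linear": [tx, ty, tz], "fingers": fingers}, ...]. A call has exactly 8 rows; each row shifts and turns the commanded pose from where the row before left it, along the tool's axes as they then stand; what a row does not reach is not made up. A row lasts 1/8 s, in which the tool goes at most 62.5 mm and 10.7 degrees, less where a joint would pass 70% of its speed; a pose out of reach is approached as far as the arm can. A call with a gripper value outside its range is refused whole. The fingers move at their own pace and stop on an object; "newtons" is the grip in N (left out, the last holds). Time passes only in rows, so rows that do not move let the fingers close, or fill a call up. It gives the time, the measured TCP pose, the force and the opening at its end, in the units of the state.
- ctrl.state(): the state, without advancing time (a new reading comes with each control period).
- ctrl.capture(name): name is "side" or "top"; returns the picture (480x640x3 uint8, red, green, blue); there is no depth.
- ctrl.get_calibration(name): a dict with "fx", "fy", "cx", "cy" (pixels), "D" ([k1, k2, p1, p2, k3] as OpenCV has them; the pictures are not rectified), "extrinsics" (4x4, takes a point from world to camera coordinates). Camera axes: x right, y down, z forward; pixel columns grow to the right and rows downward; lengths in m; the calibration is good to about 2 mm. A picture is of the moment at which its call begins. get_calibration takes no time and is no camera call.
- ctrl.job_done(): hands the job in, once; it reports no verdict.
The state is a dict: "time": time; "joint_positions": joint angles; "dq": joint speeds; "joint_torque": joint torques, N m; "tcp_pos": TCP position; "orientation": TCP orientation; "contact_force": force on the tool from outside, world axes, zero at the start; "torque": the same for the moment, N m; "opening": finger opening in m.
Only numpy, scipy, OpenCV 4.12 (cv2) and the standard library are available. Lean on these libraries where they do the work, as an engineer would, in place of code of your own. Each camera call takes 0.05 s, during which the arm holds its last target.

## Task

First stand the waffle from the rack upright in the toaster's slot and let go of it. Then roll the browning thumbwheel on the toaster's control deck with a fingertip until the red pointer lines up with the yellow marker, and only then press the toaster's lever fully down so that the waffle sinks in. Do not knock the mug, the jam jar or the plate about.

Things in the scene. Friction and masses are not known exactly. Their poses are not given: they have to be found in the camera images.
- toaster: White single-slot toaster, fixed to the worktop, 120 mm (its x) by 280 mm (its y). Origin: centre of its underside; z up. The hood with the slot (top 175 mm high) spans y = -60 to +140 mm; the lower control deck (top 150 mm high) spans y = -140 to -60 mm and carries thumbwheel and scale; the lever stands out of the -y end.
- slot_mouth (a point): Centre of the slot's mouth: toaster x 0, y +40, z 175 mm; axes as the toaster's. The slot is 30 mm wide (x), 150 mm long (y). In it the waffle stands on a carriage that the lever moves: its top is 115 mm above the worktop with the lever up (60 mm below the mouth), 75 mm with it down.
- wheel_top (a point): Top of the grey ribbed thumbwheel (toaster x 0, y -115, z 158 mm, axes as the toaster's): 60 mm diameter, 16 mm wide, axle along y at z 128 mm. It stands 8 mm out of the deck, 4 mm out of two grey cheeks (60 mm long, 4 mm wide, 1 mm beside it), so cannot be pinched. Press its top lightly (2 to 10 N), drag along the toaster's x; lift and repeat. It takes 0.6 N at the rim and stays where left.
- wheel (a joint): Turn of the thumbwheel, 0 to 1.5 rad with end stops; grows as the top of the wheel moves towards the toaster's +x (30 mm of rim per rad). The red pointer is fixed to the wheel: it leans 0.75 rad from upright towards the toaster's -x at 0, is upright at 0.75, leans 0.75 rad towards +x at 1.5.
- pointer_tip (a point): Tip of the red pointer, a bar 3 mm wide that stands out of the dark slot between wheel and hood (toaster y -95 to -81 mm) and turns with the wheel about its axle. This point: on the bar's face towards the marker, 34 mm from the axle (toaster y -80.5 mm). It starts on the toaster's -x side of the marker.
- marker_tip (a point): The same point (34 mm from the axle, toaster y -80.5 mm) at the middle of the yellow marker, a tab 8 mm wide (toaster y -80 to -68 mm) beside the pointer, on the same axle, in front of a black scale. It was left at the wanted browning and stays put when the wheel turns. Lined up: the two points coincide, within the tab's half width of 4 mm.
- lever_top (a point): Centre of the top face of the black lever tab that stands out of the toaster's -y end (toaster x = 0, y = -163 mm); the tab is 42 mm (x) by 32 mm (y) by 14 mm high, its top at 155 mm with the lever up and 115 mm with it down; it begins 6 mm from the end wall.
- lever (a joint): Travel of the lever and carriage downward, 0 (up) to 0.040 m (fully down, hard stop). A stiff slide: about 3 to 5 N pushes it, and it stays where it is left.
- rack: Steel toast rack, fixed: base 100 mm (x) by 130 mm (y) by 8 mm, with four arches of 4 mm wire in planes x = -37.5, -12.5, 12.5, 37.5 mm, their tops 48 mm above the worktop, 80 to 100 mm long in y. Origin: centre of its underside. The waffle stands between the two middle arches.
- waffle: Rigid frozen waffle, golden brown, a square 16 mm thick (its x), 105 mm wide (y) and 105 mm high (z), about 50 g. Origin: centre of its lower edge. It stands upright on the rack's base (8 mm above the worktop), its plane along the rack's y, its upper 60 mm clear of the wires.
- waffle_mid (a point): Centre of the waffle, 52.5 mm above its lower edge.
- mug: Bystander: blue mug, 80 mm diameter, 90 mm high, upright. Origin: centre of its underside.
- jar: Bystander: amber jam jar with a red cap, 66 mm diameter, 100 mm high. Origin: centre of its underside.
- plate: Bystander: white side plate, 170 mm diameter, 18 mm high. Origin: centre of its underside.
Mind the look-alikes: they are no part of the job. Leave any turquoise look-alike of the waffle alone.

How it is judged:
On the way, in this order (a step that is already met when the one before it is completed fails the run):
1. the waffle stands in the slot, let go, the lever still up (x of waffle_mid in the frame of toaster between -0.015 and 0.015 m and y of waffle_mid in the frame of toaster between -0.04 and 0.12 m and angle between waffle's own z axis and vertical below 0.25 rad and z of waffle_mid in the frame of toaster between 0.15 and 0.178 m and contact force between the fingers and waffle below 0.05 N and value of joint lever below 0.01 m), for 0.2 s.
2. the pointer is lined up with the marker (within 4 mm), the lever still up (distance between pointer_tip and marker_tip below 0.004 m and value of joint lever below 0.01 m and x of waffle_mid in the frame of toaster between -0.015 and 0.015 m and y of waffle_mid in the frame of toaster between -0.04 and 0.12 m and angle between waffle's own z axis and vertical below 0.25 rad), for 0.2 s.
3. the lever is fully down (within 4 mm) (value of joint lever above 0.036 m and distance between pointer_tip and marker_tip below 0.004 m), for 0.2 s.
At the end, for the whole second after the job is handed in: The waffle stands upright in the slot, sunk on the lowered carriage and at rest; the lever is down to within 4 mm of its stop; the red pointer is within 4 mm of the yellow marker's middle (all of step 3 and x of waffle_mid in the frame of toaster between -0.015 and 0.015 m and y of waffle_mid in the frame of toaster between -0.04 and 0.12 m and angle between waffle's own z axis and vertical below 0.25 rad and z of waffle_mid in the frame of toaster below 0.142 m and linear speed of waffle below 0.02 m/s); the robot touches nothing.
It fails at once if the mug is pushed more than 40 mm or tipped over (distance of mug from where it was at the start of the episode above 0.04 m or angle between mug's own z axis and vertical above 0.4 rad).
It fails at once if the jar is pushed more than 40 mm or tipped over (distance of jar from where it was at the start of the episode above 0.04 m or angle between jar's own z axis and vertical above 0.4 rad).
It fails at once if the plate is pushed more than 40 mm or tipped over (distance of plate from where it was at the start of the episode above 0.04 m or angle between plate's own z axis and vertical above 0.4 rad).
It also fails if it takes over 53 s, if anything falls off the work surface, if the arm or the gripper's body presses on something with over 40 N, if the wrist force passes 120 N, or if a joint passes its speed limit or range.

## Working session

There is one attempt and no reset: what is moved stays moved. The work goes in short steps, Python scripts to look and compute and a tool call to move; the robot and the scene stay as the last step left them, time stands still between calls to the robot, and variables do not carry over. Pictures are saved under pics/ and viewed, and the job is handed in when it is done.

Besides the shell and the picture viewer there is one more tool, called after "Request:" as name([rows], argument=value, ...), one row to a line, values as JSON. step_arm: Moves the arm, as the interface text tells. Its arguments: {"type":"object","properties":{"commands":{"type":"array"},"newtons":{"type":"number"}},"required":["commands"]}

```bash
ls; mkdir -p pics
python3 - <<'E'
from cell import ctrl
import cv2,numpy as np
np.set_printoptions(precision=4,suppress=True)
for n in ("side","top"):
    im=ctrl.capture(n); cv2.imwrite(f"pics/{n}0.png",im[:,:,::-1]); c=ctrl.get_calibration(n); print(n,c)
print(ctrl.state())
E
```

```text
pics
side {'fx': 473.39434992566294, 'fy': 473.39434992566294, 'cx': 323.33482689634343, 'cy': 242.2260354898058, 'D': array([-0.0881,  0.    ,  0.    ,  0.    ,  0.    ]), 'extrinsics': array([[ 0.9853, -0.1709,  0.0053, -0.4673],
       [-0.1267, -0.7503, -0.6489,  0.1302],
       [ 0.1149,  0.6387, -0.7609,  1.0784],
       [ 0.    ,  0.    ,  0.    ,  1.    ]])}
top {'fx': 493.52962433114806, 'fy': 493.52962433114806, 'cx': 318.07871491194385, 'cy': 242.3362049284266, 'D': array([-0.087,  0.   ,  0.   ,  0.   ,  0.   ]), 'extrinsics': array([[ 0.0065, -0.9999, -0.0079, -0.0209],
       [-0.9925, -0.0055, -0.1223,  0.495 ],
       [ 0.1223,  0.0086, -0.9925,  1.1616],
       [ 0.    ,  0.    ,  0.    ,  1.    ]])}
{'time': 0.1, 'joint_positions': array([ 1.1366,  0.3536,  1.6341, -0.    ,  1.1552, -0.0024]), 'dq': array([-0.0019, -0.0033, -0.0011,  0.0007,  0.0015, -0.0001]), 'joint_torque': array([  0.0012, -59.4907, -33.493 ,   0.0701,   0.0184,  -0.    ]), 'tcp_pos': array([0.2614, 0.5672, 0.2139]), 'orientation': array([ 0.3377,  1.5444, -0.3396]), 'contact_force': array([ 1.244 ,  0.0109, -0.0217]), 'torque': array([0.009 , 0.0232, 0.0148]), 'opening': 0.09187470593375403}
```

View pics/side0.png

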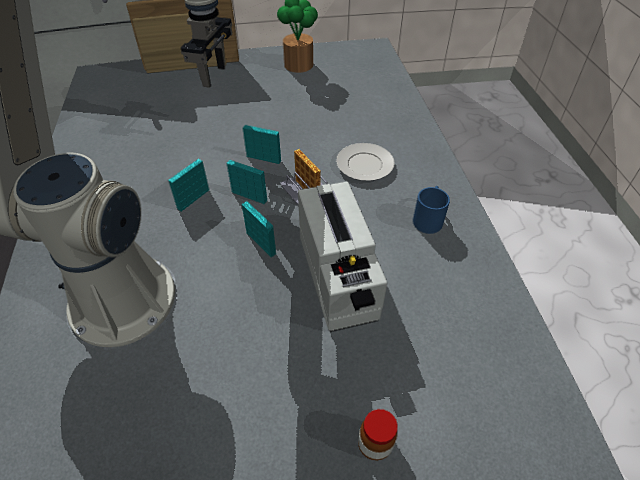

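View pics/top0.png

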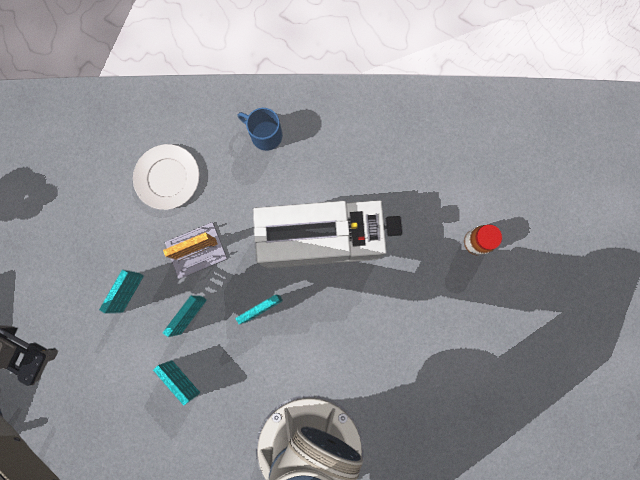

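The golden waffle in the rack is at top (190,245) and side (307,168). Four turquoise look-alikes, at top (121,291), (184,316), (259,309) and (177,382), are not wanted. I'll enlarge both views to confirm this and to measure.

```bash
cat > h.py <<'E'
import cv2,numpy as np
from cell import ctrl
np.set_printoptions(precision=4,suppress=True)
def cal(n):
    c=ctrl.get_calibration(n); K=np.array([[c['fx'],0,c['cx']],[0,c['fy'],c['cy']],[0,0,1]]); return K,np.array(c['D']),np.array(c['extrinsics'])
def proj(n,P):
    K,D,E=cal(n); return cv2.projectPoints(np.array(P,float).reshape(-1,1,3),cv2.Rodrigues(E[:3,:3])[0],E[:3,3],K,D)[0].reshape(-1,2)
def onz(n,uv,z):
    K,D,E=cal(n); p=cv2.undistortPoints(np.array(uv,float).reshape(-1,1,2),K,D).reshape(-1,2)
    R,t=E[:3,:3],E[:3,3]; c=-R.T@t; d=np.c_[p,np.ones(len(p))]@R
    return c+d*((np.asarray(z)-c[2])/d[:,2])[:,None]
def crop(n,im,x0,y0,x1,y1,s,f):
    cv2.imwrite(f"pics/{f}.png",cv2.resize(im[y0:y1,x0:x1,::-1],None,fx=s,fy=s,interpolation=cv2.INTER_CUBIC))
E
python3 - <<'E'
from h import *
t=cv2.imread('pics/top0.png')[:,:,::-1]; s=cv2.imread('pics/side0.png')[:,:,::-1]
crop('top',t,150,190,250,265+10,7,'t_w'); crop('top',t,245,190,410,270,4.8,'t_t')
crop('side',s,270,140,345,200+10,8,'s_w'); crop('side',s,290,170,400,335,3.6,'s_t')
E
```

```text
(no output)
```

View pics/t_w.png

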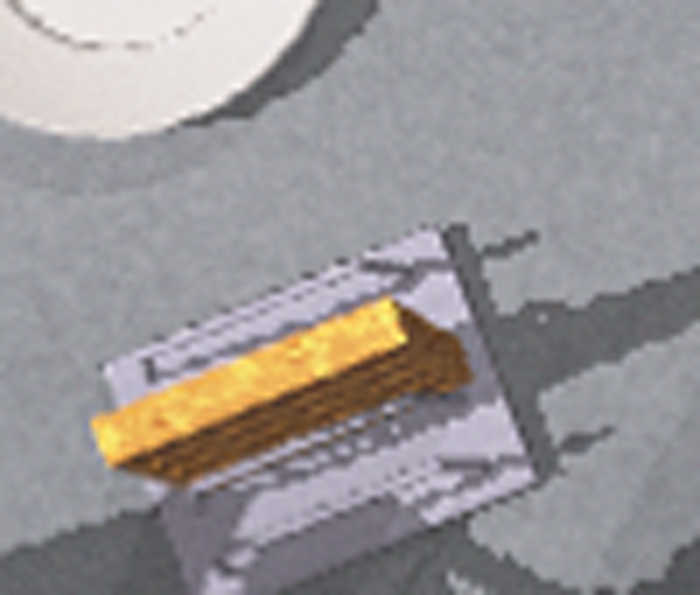

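View pics/t_t.png

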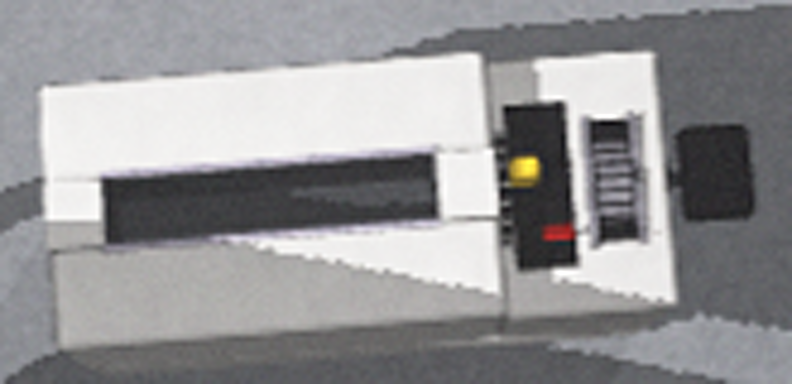

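View pics/s_w.png

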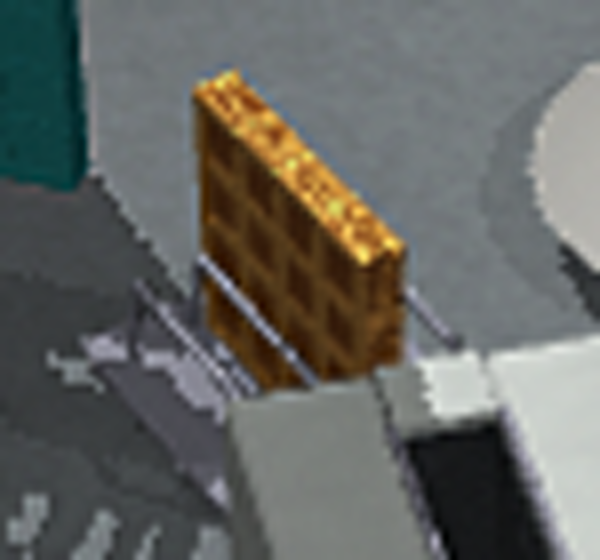

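View pics/s_t.png

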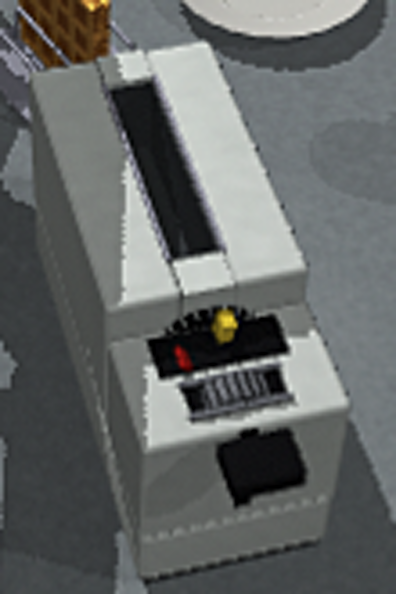

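```bash
cat > fit.py <<'E'
from h import *
from scipy.optimize import least_squares
def px(c,s,x0,y0): return (np.array(c,float)+.5)/s-.5+[x0,y0]
def pose(p,P): 
    x,y,a=p; P=np.array(P,float); c,s=np.cos(a),np.sin(a); return np.c_[x+c*P[:,0]-s*P[:,1],y+s*P[:,0]+c*P[:,1],P[:,2]]
def fit(obs,p0):
    f=lambda p:np.concatenate([(proj(n,pose(p,P))-uv).ravel() for n,P,uv in obs])
    r=least_squares(f,p0,loss='soft_l1'); return r.x,r.fun
E
python3 - <<'E'
from fit import *
# top view toaster: up image=+x
tt=px([(40,87),(478,52),(502,322),(60,350),(102,180),(434,152),(438,220),(105,244),(655,52),(677,302),(680,128),(750,124),(752,216),(688,219)],4.8,245,190)
P=np.array([(60,140,175),(60,-60,175),(-60,-60,175),(-60,140,175),(15,115,175),(15,-35,175),(-15,-35,175),(-15,115,175),(60,-140,150),(-60,-140,150),(21,-147,155),(21,-179,155),(-21,-179,155),(-21,-147,155)])/1e3
ss=px([(208,42),(305,272),(110,92),(150,80),(222,245),(172,262),(218,442),(292,428),(350,405),(143,450)],3.6,290,170)
S=np.array([(60,140,175),(60,-60,175),(-15,115,175),(15,115,175),(15,-35,175),(-15,-35,175),(-21,-147,155),(21,-147,155),(60,-140,150),(-60,-140,150)])/1e3
p0=[.47,-.0,0]
for o in ([('top',P,tt)],[('side',S,ss)],[('top',P,tt),('side',S,ss)]):
    p,f=fit(o,p0); print('toaster',p*[1,1,57.3]); print(f.reshape(-1,2).round(1).tolist())
w=px([(92,422),(388,297),(408,342),(115,466)],7,150,190)
W=np.array([(8,52.5,113),(8,-52.5,113),(-8,-52.5,113),(-8,52.5,113)])/1e3-[0,0,0]
sw=px([(195,92),(235,72),(403,243),(365,266)],8,270,140)
SW=np.array([(-8,52.5,113),(8,52.5,113),(8,-52.5,113),(-8,-52.5,113)])/1e3
for o in ([('top',W,w)],[('side',SW,sw)],[('top',W,w),('side',SW,sw)]):
    q,f=fit(o,[.45,.3,.3]); print('waffle',q*[1,1,57.3]); print(f.reshape(-1,2).round(1).tolist())
# marker & pointer angle: in each view
def tip(a,y=-.0805,r=.034): return (r*np.sin(a),y,.128+r*np.cos(a))
for a in np.arange(-.75,.8,.125):
    A=pose(p,[tip(a)]); A2=pose(p,[tip(a,-.074)]);A3=pose(p,[tip(a,-.088)])
    k=lambda n,B,s,x,y:((proj(n,B)[0]-[x,y]+.5)*s-.5).round(0)
    print(a,'top crop marker',k('top',A2,4.8,245,190),'ptr',k('top',A3,4.8,245,190),'side marker',k('side',A2,3.6,290,170),'ptr',k('side',A3,3.6,290,170))
E
```

```text
toaster [ 0.5042 -0.0218  4.7393]
[[-0.7, -0.5], [1.0, -0.4], [0.7, -1.1], [-1.6, 0.3], [-0.8, -0.1], [0.2, 0.3], [0.5, 0.1], [-0.5, 0.5], [-0.1, -0.8], [0.4, 1.4], [-0.2, 0.2], [-0.2, -0.1], [1.3, -0.2], [-0.1, 0.3]]
toaster [ 0.503  -0.0252  4.9958]
[[0.2, -1.3], [1.6, -0.8], [-1.5, -2.2], [0.3, -1.2], [-0.1, 1.9], [-0.3, 0.0], [-0.4, 0.4], [-0.2, -0.3], [1.2, 0.6], [-0.2, 1.0]]
toaster [ 0.5039 -0.0227  4.8062]
[[-0.3, -0.3], [1.4, -0.3], [1.2, -0.9], [-1.1, 0.6], [-0.3, 0.1], [0.6, 0.5], [1.0, 0.2], [-0.1, 0.7], [0.2, -0.7], [0.8, 1.4], [0.2, 0.3], [0.2, -0.0], [1.7, -0.1], [0.4, 0.4], [0.5, -2.0], [1.7, -1.6], [-1.2, -3.1], [0.6, -2.0], [0.0, 1.0], [-0.2, -1.0], [-0.5, -0.7], [-0.3, -1.3], [1.1, -0.4], [-0.2, -0.1]]
waffle [ 0.4792  0.282  23.4164]
[[0.1, 0.0], [0.4, -0.1], [0.1, -0.1], [-0.7, 0.2]]
waffle [ 0.4783  0.2783 23.336 ]
[[-0.2, -0.4], [-0.0, 0.0], [0.4, 0.5], [-0.2, -0.1]]
waffle [ 0.4789  0.2811 23.3484]
[[0.5, 0.1], [0.8, 0.0], [0.5, 0.0], [-0.3, 0.3], [-0.1, -1.1], [0.1, -0.6], [0.5, -0.3], [-0.1, -0.9]]
-0.75 top crop marker [529. 239.] ptr [560. 236.] side marke
[... 405 characters left out ...]
p marker [526. 195.] ptr [558. 192.] side marker [208. 322.] ptr [215. 341.]
0.0 top crop marker [526. 185.] ptr [557. 183.] side marker [215. 320.] ptr [223. 339.]
0.125 top crop marker [525. 176.] ptr [556. 173.] side marker [223. 319.] ptr [230. 338.]
0.25 top crop marker [524. 167.] ptr [555. 165.] side marker [230. 318.] ptr [237. 337.]
0.375 top crop marker [523. 159.] ptr [554. 156.] side marker [236. 318.] ptr [244. 337.]
0.5 top crop marker [522. 151.] ptr [553. 149.] side marker [243. 319.] ptr [250. 338.]
0.625 top crop marker [521. 144.] ptr [552. 142.] side marker [249. 320.] ptr [256. 339.]
0.75 top crop marker [520. 138.] ptr [551. 135.] side marker [254. 322.] ptr [261. 341.]
```

```bash
cat > plan.py <<'E'
from fit import *
from scipy.spatial.transform import Rotation as Ro
TO=[.504,-.0225,np.radians(4.77)]; WA=[.4790,.2811,np.radians(23.4)]
def cur():
    s=ctrl.state(); return np.array(s['tcp_pos']),Ro.from_rotvec(s['orientation'])
def delta(p,yaw=None,base=None):
    """yaw: wanted angle of tool y in the plane (mod 180)"""
    c,R=cur(); M=R.as_matrix()
    print('t',ctrl.state()['time'],'tcp',c*1e3,'R cols\n',M)
    tw=np.zeros(3)
    if yaw is not None:
        y=M[:,1]; a=np.arctan2(y[1],y[0]); d=(yaw-a+np.pi/2)%np.pi-np.pi/2
        # x down: rotation +x tool = -z world
        yv=np.array([np.cos(a+d),np.sin(a+d),0]); xv=np.array([0,0,-1.]); G=np.c_[xv,yv,np.cross(xv,yv)]
        tw=Ro.from_matrix(M.T@G).as_rotvec(degrees=True)
        print('twist',tw,' shift in final axes',G.T@(np.array(p)-c)*1e3)
    print('shift in tool now',M.T@(np.array(p)-c)*1e3)
E
python3 - <<'E'
from plan import *
delta([WA[0],WA[1],.214],WA[2]); print(ctrl.state()['joint_positions'])
E
```

```text
t 0.1 tcp [261.3825 567.2063 213.9389] R cols
 [[-0.0005  0.4185  0.9082]
 [-0.0011  0.9082 -0.4185]
 [-1.     -0.0012  0.    ]]
twist [41.8593  0.0269  0.068 ]  shift in final axes [ -0.0611  86.0929 349.0017]
shift in tool now [   0.1543 -168.769   317.3817]
[ 1.1366  0.3536  1.6341 -0.      1.1552 -0.0024]
```

Request:
step_arm([
  {"twist":[0,0,0],"linear":[0,-24,45],"fingers":0.7},
  {"twist":[0,0,0],"linear":[0,-24,45],"fingers":0.7},
  {"twist":[0,0,0],"linear":[0,-24,45],"fingers":0.7},
  {"twist":[0,0,0],"linear":[0,-24,45],"fingers":0.7},
  {"twist":[0,0,0],"linear":[0,-24,45],"fingers":0.7},
  {"twist":[0,0,0],"linear":[0,-24,46],"fingers":0.7},
  {"twist":[0,0,0],"linear":[0,-25,46],"fingers":0.7},
  {"twist":[10.5,0,0],"linear":[0,0,0],"fingers":0.7},
])

```text
time: 1.1
tcp_pos: [0.4803, 0.2786, 0.2143]
orientation: [0.485, 1.515, -0.487]
contact_force: [-0.2, 1.2, -1.2]
opening: 0.0643
```

Request:
step_arm([
  {"twist":[10.5,0,0],"linear":[0,0,0],"fingers":0.7},
  {"twist":[10.4,0,0],"linear":[0,0,0],"fingers":0.7},
  {"twist":[10.4,0,0],"linear":[0,0,0],"fingers":0.7},
  {"twist":[0,0,0],"linear":[20,0,0],"fingers":0.7},
  {"twist":[0,0,0],"linear":[20,0,0],"fingers":0.7},
  {"twist":[0,0,0],"linear":[10,0,0],"fingers":0.7},
  {"twist":[0,0,0],"linear":[0,0,0],"fingers":0.7},
  {"twist":[0,0,0],"linear":[0,0,0],"fingers":0.7},
])

```text
time: 2.1
tcp_pos: [0.4791, 0.2817, 0.1652]
orientation: [0.903, 1.375, -0.902]
contact_force: [1.0, -0.0, 0.1]
opening: 0.0642
```

Run:
```python
from plan import *
delta([WA[0],WA[1],.078],WA[2]); print(ctrl.state()['opening'])
t=ctrl.capture('top'); s=ctrl.capture('side')
crop('top',t,130,170,270,290,5,'t1'); crop('side',s,250,60,400,210,4,'s1')
```

```text
t 2.1 tcp [479.1028 281.6742 165.1592] R cols
 [[ 0.0006  0.9174  0.3981]
 [ 0.0004  0.3981 -0.9174]
 [-1.      0.0007 -0.0001]]
twist [ 0.0576 -0.0045 -0.0419]  shift in final axes [87.1592 -0.3224  0.4862]
shift in tool now [87.1589 -0.3866  0.4927]
0.06423299222011125
```

View pics/s1.png

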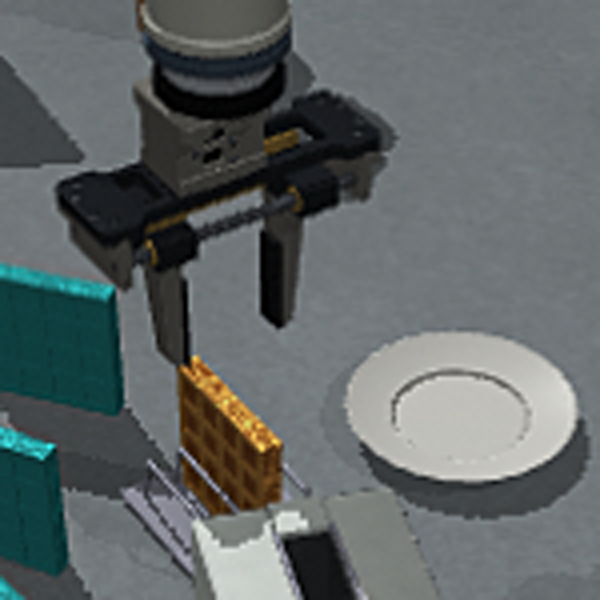

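View pics/t1.png

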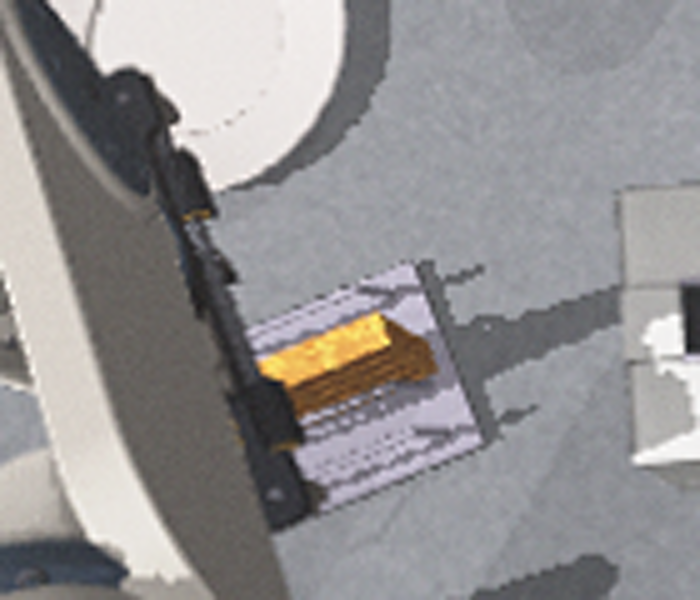

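The gripper straddles the waffle in both views: in the side crop the fingers are at (185,360) and (280,320), with the waffle top between and below them. Next I descend and grip.

Request:
step_arm([
  {"twist":[0,0,0],"linear":[22,0,0],"fingers":0.7},
  {"twist":[0,0,0],"linear":[22,0,0],"fingers":0.7},
  {"twist":[0,0,0],"linear":[22,0,0],"fingers":0.7},
  {"twist":[0,0,0],"linear":[20,0,0],"fingers":0.7},
  {"twist":[0,0,0],"linear":[0,0,0],"fingers":0.7},
  {"twist":[0,0,0],"linear":[0,0,0],"fingers":0.1},
  {"twist":[0,0,0],"linear":[0,0,0],"fingers":0.1},
  {"twist":[0,0,0],"linear":[0,0,0],"fingers":0.1},
], newtons=15)

```text
time: 3.2
tcp_pos: [0.4792, 0.2817, 0.0793]
orientation: [0.903, 1.375, -0.902]
contact_force: [-0.3, 0.8, 0.1]
opening: 0.0363
```

Request:
step_arm([
  {"twist":[0,0,0],"linear":[0,0,0],"fingers":0.0},
  {"twist":[0,0,0],"linear":[0,0,0],"fingers":0.0},
  {"twist":[0,0,0],"linear":[-20,0,0],"fingers":0},
  {"twist":[0,0,0],"linear":[-30,0,0],"fingers":0},
  {"twist":[0,0,0],"linear":[-35,0,0],"fingers":0},
  {"twist":[0,0,0],"linear":[-35,0,0],"fingers":0},
  {"twist":[0,0,0],"linear":[-35,0,0],"fingers":0},
  {"twist":[0,0,0],"linear":[-15,0,0],"fingers":0},
])

```text
time: 4.2
tcp_pos: [0.4794, 0.2818, 0.2504]
orientation: [0.904, 1.374, -0.9]
contact_force: [-0.5, -0.0, 0.6]
opening: 0.016
```

Run:
```python
from plan import *
T=pose(TO,[[0,.04,.248]])[0]; delta(T,TO[2]); print(ctrl.state()['opening'])
s=ctrl.capture('side'); t=ctrl.capture('top')
crop('side',s,250,40,400,190,4,'s2')
```

```text
t 4.2 tcp [479.3939 281.8499 250.4413] R cols
 [[ 0.0023  0.9173  0.3981]
 [ 0.0013  0.3981 -0.9173]
 [-1.      0.0026 -0.0003]]
twist [18.6914 -0.0416 -0.1446]  shift in final axes [  2.4413  -0.7876 265.3419]
shift in tool now [  2.142  -85.7865 251.0956]
0.015994278100491807
```

View pics/s2.png

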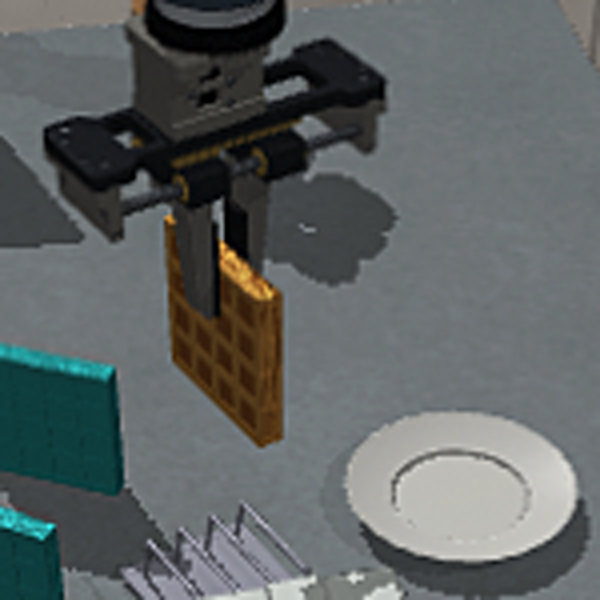

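Request:
step_arm([
  {"twist":[9.3,0,0],"linear":[-10,0,0],"fingers":0},
  {"twist":[9.3,0,0],"linear":[-7,0,0],"fingers":0},
  {"twist":[0,0,0],"linear":[0,0,40],"fingers":0},
  {"twist":[0,0,0],"linear":[0,0,50],"fingers":0},
  {"twist":[0,0,0],"linear":[0,0,50],"fingers":0},
  {"twist":[0,0,0],"linear":[0,0,50],"fingers":0},
  {"twist":[0,0,0],"linear":[0,-1,45],"fingers":0},
  {"twist":[0,0,0],"linear":[0,0,30],"fingers":0},
])

```text
time: 5.3
tcp_pos: [0.4992, 0.0154, 0.2637]
orientation: [1.146, 1.249, -1.149]
contact_force: [-0.4, -0.1, -0.4]
opening: 0.0158
```

Request:
step_arm([
  {"twist":[0,0,0],"linear":[0,0,0],"fingers":0},
  {"twist":[0,0,0],"linear":[0,0,0],"fingers":0},
  {"twist":[0,0,0],"linear":[0,0,0],"fingers":0},
  {"twist":[0,0,0],"linear":[10,0,0],"fingers":0},
  {"twist":[0,0,0],"linear":[0,0,0],"fingers":0},
  {"twist":[0,0,0],"linear":[0,0,0],"fingers":0},
  {"twist":[0,0,0],"linear":[0,0,0],"fingers":0},
  {"twist":[0,0,0],"linear":[0,0,0],"fingers":0},
])

```text
time: 6.3
tcp_pos: [0.5003, 0.0173, 0.2558]
orientation: [1.147, 1.248, -1.146]
contact_force: [-0.3, -0.7, -1.2]
opening: 0.0157
```

Run:
```python
from plan import *
T=pose(TO,[[0,.04,.186]])[0]; delta(T,TO[2]); print(ctrl.state()['opening'])
s=ctrl.capture('side'); t=ctrl.capture('top')
crop('side',s,270,110,400,260,4,'s3');crop('top',t,230,170,390,290,4.8,'t3')
```

```text
t 6.3 tcp [500.3146  17.3498 255.7633] R cols
 [[ 0.0004  0.9964  0.0847]
 [ 0.      0.0847 -0.9964]
 [-1.      0.0004 -0.    ]]
twist [ 0.0867 -0.0001 -0.0204]  shift in final axes [69.7633  0.3589  0.0182]
shift in tool now [69.7635  0.3341  0.0189]
0.01566168004968755
```

View pics/s3.png

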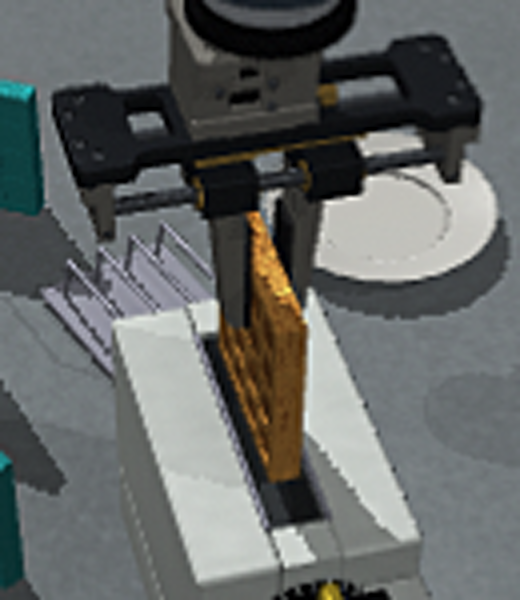

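View pics/t3.png

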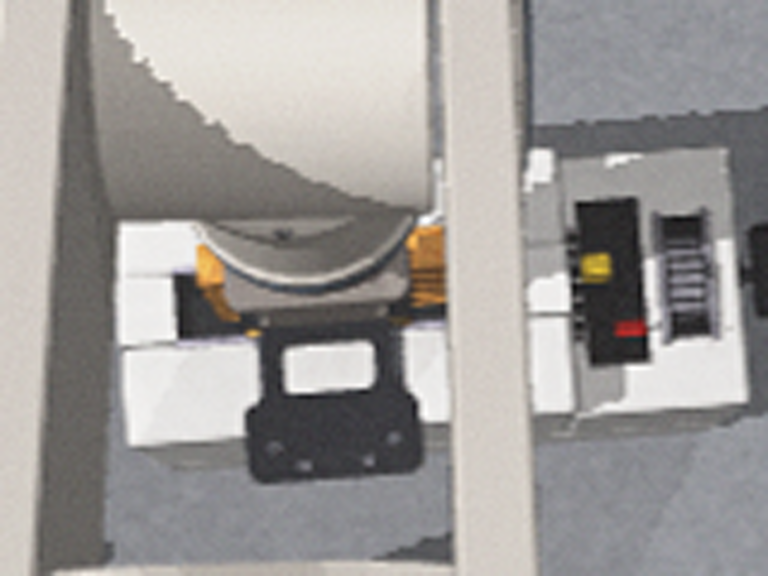

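The waffle's lower edge (side crop 270–300,478) sits inside the slot's width. Lowering now.

Request:
step_arm([
  {"twist":[0,0,0],"linear":[8,0,0],"fingers":0},
  {"twist":[0,0,0],"linear":[8,0,0],"fingers":0},
  {"twist":[0,0,0],"linear":[10,0,0],"fingers":0},
  {"twist":[0,0,0],"linear":[10,0,0],"fingers":0},
  {"twist":[0,0,0],"linear":[10,0,0],"fingers":0},
  {"twist":[0,0,0],"linear":[10,0,0],"fingers":0},
  {"twist":[0,0,0],"linear":[4,0,0],"fingers":0},
  {"twist":[0,0,0],"linear":[0,0,0],"fingers":0},
])

```text
time: 7.4
tcp_pos: [0.5001, 0.0174, 0.1953]
orientation: [1.146, 1.248, -1.147]
contact_force: [0.5, -0.0, -0.9]
opening: 0.0157
```

Request:
step_arm([
  {"twist":[0,0,0],"linear":[4,0,0],"fingers":0},
  {"twist":[0,0,0],"linear":[3,0,0],"fingers":0},
  {"twist":[0,0,0],"linear":[1,0,0],"fingers":0},
  {"twist":[0,0,0],"linear":[0,0,0],"fingers":0},
  {"twist":[0,0,0],"linear":[0,0,0],"fingers":0},
  {"twist":[0,0,0],"linear":[0,0,0],"fingers":0},
  {"twist":[0,0,0],"linear":[0,0,0],"fingers":0},
  {"twist":[0,0,0],"linear":[0,0,0],"fingers":0},
])

```text
time: 8.4
tcp_pos: [0.5002, 0.0174, 0.1876]
orientation: [1.146, 1.248, -1.146]
contact_force: [0.0, 0.2, -0.1]
opening: 0.0158
```

Request:
step_arm([
  {"twist":[0,0,0],"linear":[0,0,0],"fingers":0.3},
  {"twist":[0,0,0],"linear":[0,0,0],"fingers":0.6},
  {"twist":[0,0,0],"linear":[0,0,0],"fingers":0.6},
  {"twist":[0,0,0],"linear":[0,0,0],"fingers":0.6},
  {"twist":[0,0,0],"linear":[-20,0,0],"fingers":0.6},
  {"twist":[0,0,0],"linear":[-30,0,0],"fingers":0.6},
  {"twist":[0,0,0],"linear":[-30,0,0],"fingers":0.6},
  {"twist":[0,0,0],"linear":[-10,0,0],"fingers":0.6},
])

```text
time: 9.4
tcp_pos: [0.501, 0.0174, 0.2792]
orientation: [1.148, 1.246, -1.145]
contact_force: [0.6, -0.9, 0.1]
opening: 0.0551
```

Run:
```python
from plan import *
T=pose(TO,[[0,-.115,.2]])[0]; delta(T,TO[2]); delta(T,TO[2]+np.pi/2); print(ctrl.state()['opening'])
s=ctrl.capture('side')
crop('side',s,270,110,400,260,4,'s4')
```

```text
t 9.4 tcp [501.038   17.3836 279.1797] R cols
 [[ 0.0027  0.9964  0.0847]
 [ 0.0001  0.0847 -0.9964]
 [-1.      0.0027  0.0001]]
twist [ 0.0909  0.0083 -0.1563]  shift in final axes [ 79.1797  -0.3648 154.9917]
shift in tool now [ 79.2004  -0.8267 154.9794]
t 9.4 tcp [501.038   17.3836 279.1797] R cols
 [[ 0.0027  0.9964  0.0847]
 [ 0.0001  0.0847 -0.9964]
 [-1.      0.0027  0.0001]]
twist [-89.909    0.1292  -0.1162]  shift in final axes [  79.1797 -154.9917   -0.3648]
shift in tool now [ 79.2004  -0.8267 154.9794]
0.05511381109153892
```

View pics/s4.png

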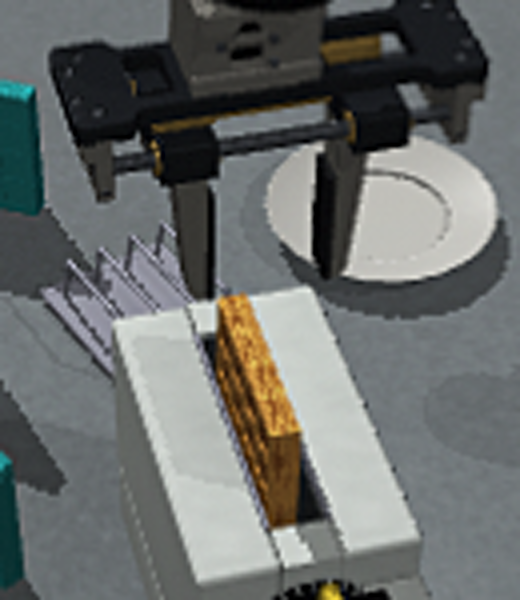

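The waffle stands free in the slot (side crop: top 220–300,295–435, bottom in slot) and the fingers are clear of it. Next is the thumbwheel, with the fingers shut.

Request:
step_arm([
  {"twist":[0,0,0],"linear":[0,0,30],"fingers":0},
  {"twist":[0,0,0],"linear":[0,-3,45],"fingers":0},
  {"twist":[0,0,0],"linear":[0,-3,45],"fingers":0},
  {"twist":[0,0,0],"linear":[0,-4,37],"fingers":0},
  {"twist":[0,0,0],"linear":[30,0,0],"fingers":0},
  {"twist":[0,0,0],"linear":[40,0,0],"fingers":0},
  {"twist":[0,0,0],"linear":[32,0,0],"fingers":0},
  {"twist":[0,0,0],"linear":[0,0,0],"fingers":0},
])

```text
time: 10.45
tcp_pos: [0.5011, -0.1393, 0.1725]
orientation: [1.145, 1.254, -1.15]
contact_force: [0.0, 0.7, 0.1]
opening: 0.0003
```

Run:
```python
from plan import *
s=ctrl.capture('side'); t=ctrl.capture('top')
T=pose(TO,[[-.01,-.117,.158]])[0]; delta(T,TO[2]); print(ctrl.state()['opening'],ctrl.state()['contact_force'])
crop('side',s,310,210,410,310,6,'s5');crop('top',t,300,170,420,290,5,'t5')
```

```text
t 10.55 tcp [ 503.5149 -139.8962  175.6453] R cols
 [[-0.0007  0.9964  0.0847]
 [ 0.0002  0.0847 -0.9964]
 [-1.     -0.0007 -0.0003]]
twist [ 0.0909 -0.0149  0.0386]  shift in final axes [17.6453  0.2456  0.0508]
shift in tool now [17.6451  0.2574  0.0558]
0.00024931972640484243 [-0.2747  0.3021  0.3592]
```

View pics/s5.png

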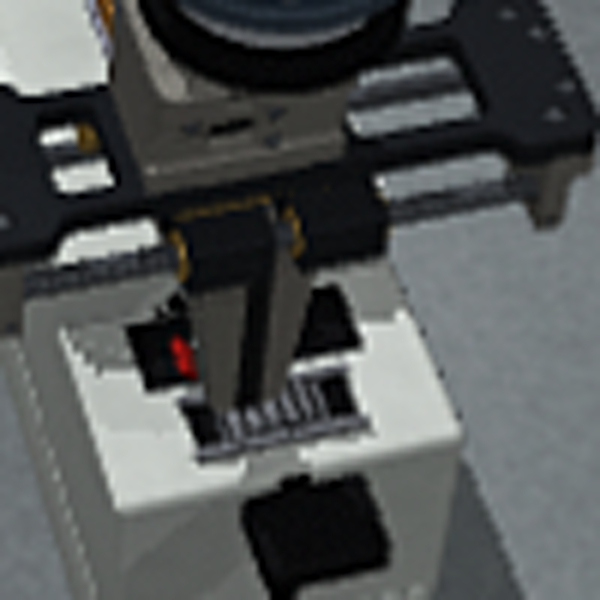

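View pics/t5.png

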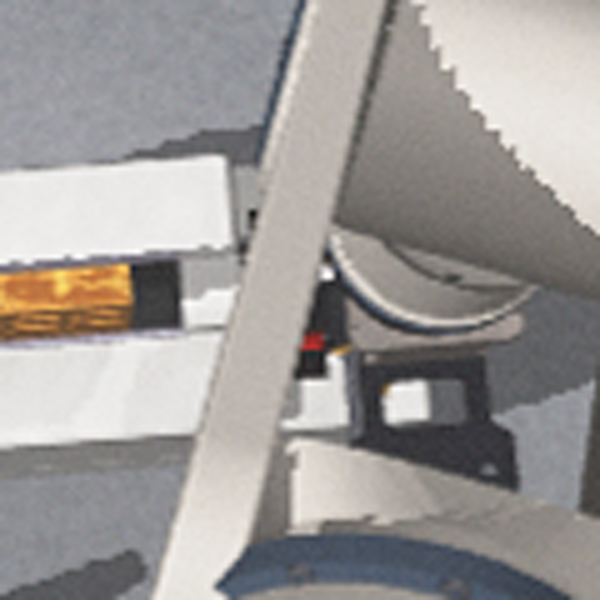

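Request:
step_arm([
  {"twist":[0,0,0],"linear":[8,0,0],"fingers":0},
  {"twist":[0,0,0],"linear":[6,0,0],"fingers":0},
  {"twist":[0,0,0],"linear":[2,0,0],"fingers":0},
  {"twist":[0,0,0],"linear":[1,0,0],"fingers":0},
  {"twist":[0,0,0],"linear":[0,0,0],"fingers":0},
  {"twist":[0,0,0],"linear":[0,0,0],"fingers":0},
  {"twist":[0,0,0],"linear":[0,0,0],"fingers":0},
  {"twist":[0,0,0],"linear":[0,0,0],"fingers":0},
])

```text
time: 11.55
tcp_pos: [0.5035, -0.1399, 0.1586]
orientation: [1.146, 1.248, -1.146]
contact_force: [-0.2, -0.5, -0.0]
opening: 0.0005
```

Request:
step_arm([
  {"twist":[0,0,0],"linear":[0.5,0,0],"fingers":0},
  {"twist":[0,0,0],"linear":[0.5,0,0],"fingers":0},
  {"twist":[0,0,0],"linear":[0,0,0],"fingers":0},
  {"twist":[0,0,0],"linear":[0,0,0],"fingers":0},
  {"twist":[0,0,0],"linear":[0,0,0],"fingers":0},
  {"twist":[0,0,0],"linear":[0,0,0],"fingers":0},
  {"twist":[0,0,0],"linear":[0,0,0],"fingers":0},
  {"twist":[0,0,0],"linear":[0,0,0],"fingers":0},
])

```text
time: 12.55
tcp_pos: [0.5037, -0.14, 0.158]
orientation: [1.147, 1.248, -1.146]
contact_force: [-0.3, -0.1, 4.4]
opening: 0.0004
```

That gives a 4.4 N press. Dragging along +x, which is tool +y.

Request:
step_arm([
  {"twist":[0,0,0],"linear":[0,3,0],"fingers":0},
  {"twist":[0,0,0],"linear":[0,3,0],"fingers":0},
  {"twist":[0,0,0],"linear":[0,3,0],"fingers":0},
  {"twist":[0,0,0],"linear":[0,3,0],"fingers":0},
  {"twist":[0,0,0],"linear":[0,3,0],"fingers":0},
  {"twist":[0,0,0],"linear":[0,3,0],"fingers":0},
  {"twist":[0,0,0],"linear":[0,0,0],"fingers":0},
  {"twist":[0,0,0],"linear":[0,0,0],"fingers":0},
])

```text
time: 13.55
tcp_pos: [0.5224, -0.1385, 0.1582]
orientation: [1.147, 1.246, -1.145]
contact_force: [1.2, 0.3, 5.4]
opening: 0.0006
```

Run:
```python
from plan import *
s=ctrl.capture('side'); t=ctrl.capture('top')
print(ctrl.state()['contact_force'])
crop('side',s,310,210,410,310,6,'s6');crop('top',t,300,170,420,290,5,'t6')
```

```text
[0.5736 1.0361 5.1244]
```

View pics/s6.png

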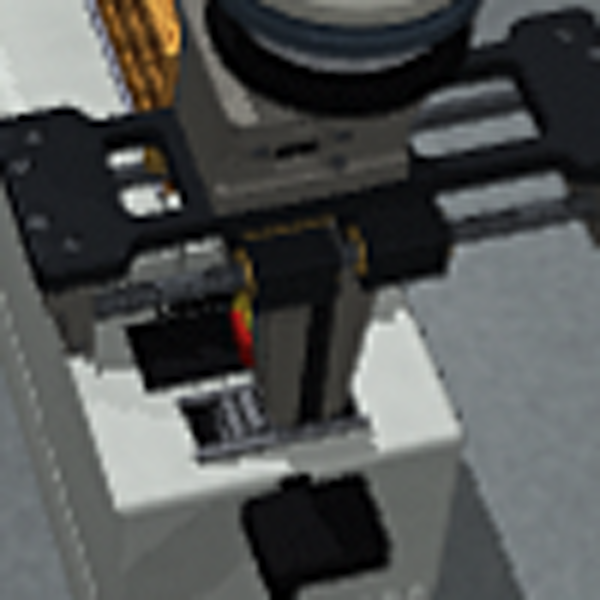

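View pics/t6.png

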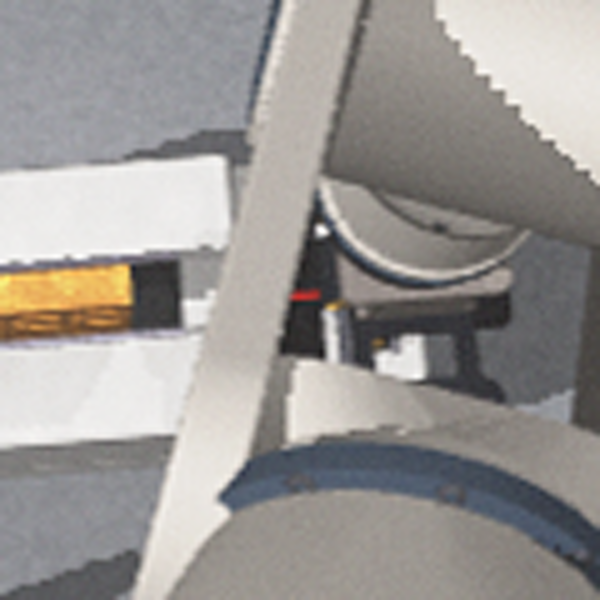

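Request:
step_arm([
  {"twist":[0,0,0],"linear":[-20,0,0],"fingers":0},
  {"twist":[0,0,0],"linear":[-40,0,0],"fingers":0},
  {"twist":[0,0,0],"linear":[0,-10,50],"fingers":0},
  {"twist":[0,0,0],"linear":[0,-10,50],"fingers":0},
  {"twist":[0,0,0],"linear":[0,0,0],"fingers":0},
  {"twist":[0,0,0],"linear":[0,0,0],"fingers":0},
  {"twist":[0,0,0],"linear":[0,0,0],"fingers":0},
  {"twist":[0,0,0],"linear":[0,0,0],"fingers":0},
])

```text
time: 14.65
tcp_pos: [0.5102, -0.2388, 0.2176]
orientation: [1.146, 1.249, -1.146]
contact_force: [0.7, 0.1, 0.1]
opening: 0.0008
```

Run:
```python
from plan import *
s=ctrl.capture('side'); t=ctrl.capture('top')
T=pose(TO,[[-.005,-.117,.158]])[0]; delta(T,TO[2])
crop('side',s,310,220,410,310,6,'s7');crop('top',t,330,190,400,260,8,'t7')
```

```text
t 14.75 tcp [ 510.2029 -239.0715  217.5888] R cols
 [[ 0.      0.9963  0.0857]
 [ 0.      0.0857 -0.9963]
 [-1.      0.     -0.    ]]
twist [ 0.149  -0.0015 -0.0009]  shift in final axes [ 59.5888   6.8278 -99.3373]
shift in tool now [ 59.5914   7.0853 -99.3176]
```

View pics/s7.png

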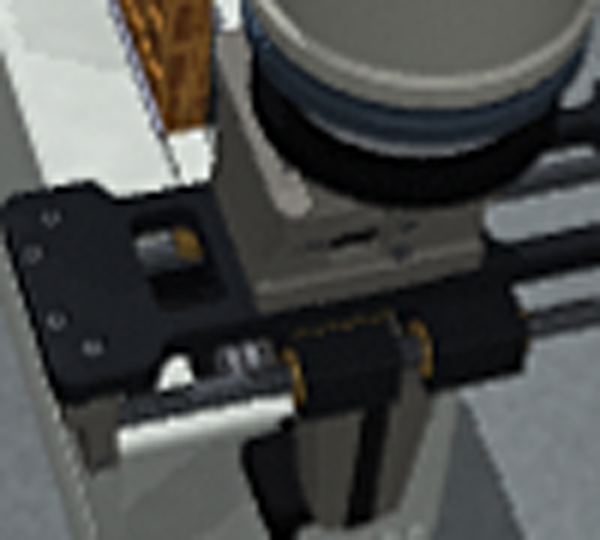

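View pics/t7.png

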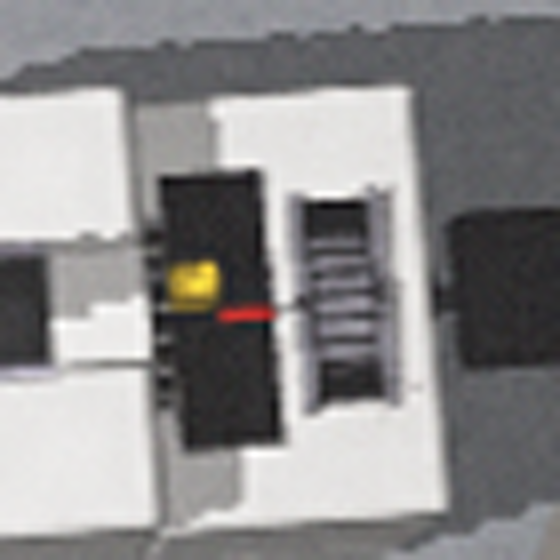

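```bash
cat > ang.py <<'E'
from plan import *
from scipy.optimize import brentq
def meas(t):
    hsv=cv2.cvtColor(np.ascontiguousarray(t),cv2.COLOR_RGB2HSV).astype(int)
    h,s,v=hsv[...,0],hsv[...,1],hsv[...,2]
    box=np.zeros(h.shape,bool); box[205:250,345:368]=1
    o={}
    for k,m,y in (('red',((h<8)|(h>172))&(s>150)&(v>80),-.088),('yel',(h>20)&(h<35)&(s>130)&(v>90),-.074)):
        m=m&box; ys,xs=np.nonzero(m); u=np.array([xs.mean(),ys.mean()])
        for r in (.032,.034,.036):
            f=lambda a: proj('top',pose(TO,[[r*np.sin(a),y,.128+r*np.cos(a)]]))[0][1]-u[1]
            a=brentq(f,-.9,.9); o[k,r]=a
            print(k,len(xs),u,'r',r,'ang %.3f'%a,'model u %.1f'%proj('top',pose(TO,[[r*np.sin(a),y,.128+r*np.cos(a)]]))[0][0], 'rows',ys.min(),ys.max(),'cols',xs.min(),xs.max())
    print('diff',o['yel',.034]-o['red',.034])
E
python3 - <<'E'
from ang import *
import cv2
meas(ctrl.capture('top'))
t0=cv2.imread('pics/top0.png')[:,:,::-1]; meas(t0)
E
```

```text
red 11 [360.5455 228.6364] r 0.032 ang -0.059 model u 360.5 rows 228 229 cols 357 363
red 11 [360.5455 228.6364] r 0.034 ang -0.064 model u 360.6 rows 228 229 cols 357 363
red 11 [360.5455 228.6364] r 0.036 ang -0.069 model u 360.7 rows 228 229 cols 357 363
yel 34 [353.8529 225.3235] r 0.032 ang 0.207 model u 353.7 rows 223 228 cols 351 357
yel 34 [353.8529 225.3235] r 0.034 ang 0.184 model u 353.8 rows 223 228 cols 351 357
yel 34 [353.8529 225.3235] r 0.036 ang 0.165 model u 353.8 rows 223 228 cols 351 357
diff 0.2484735723059574
red 19 [361.     238.1053] r 0.032 ang -0.735 model u 361.0 rows 237 239 cols 358 364
red 19 [361.     238.1053] r 0.034 ang -0.695 model u 361.1 rows 237 239 cols 358 364
red 19 [361.     238.1053] r 0.036 ang -0.660 model u 361.2 rows 237 239 cols 358 364
yel 37 [353.8108 225.1892] r 0.032 ang 0.216 model u 353.7 rows 222 228 cols 351 357
yel 37 [353.8108 225.1892] r 0.034 ang 0.193 model u 353.7 rows 222 228 cols 351 357
yel 37 [353.8108 225.1892] r 0.036 ang 0.173 model u 353.8 rows 222 228 cols 351 357
diff 0.8885847260278251
```

Top crop: the yellow marker is at (194,285) and the red pointer at (247,314). The difference is 0.25 rad, about 7.7 mm of rim, so one more short stroke should do it.

Request:
step_arm([
  {"twist":[0,0,0],"linear":[0,4,-50],"fingers":0},
  {"twist":[0,0,0],"linear":[0,3,-49],"fingers":0},
  {"twist":[0,0,0],"linear":[30,0,0],"fingers":0},
  {"twist":[0,0,0],"linear":[20,0,0],"fingers":0},
  {"twist":[0,0,0],"linear":[6,0,0],"fingers":0},
  {"twist":[0,0,0],"linear":[2,0,0],"fingers":0},
  {"twist":[0,0,0],"linear":[0,0,0],"fingers":0},
  {"twist":[0,0,0],"linear":[0,0,0],"fingers":0},
])

```text
time: 15.8
tcp_pos: [0.509, -0.1407, 0.1602]
orientation: [1.147, 1.247, -1.146]
contact_force: [-0.4, 0.9, -1.1]
opening: 0.0003
```

Request:
step_arm([
  {"twist":[0,0,0],"linear":[1,0,0],"fingers":0},
  {"twist":[0,0,0],"linear":[0.8,0,0],"fingers":0},
  {"twist":[0,0,0],"linear":[0,0,0],"fingers":0},
  {"twist":[0,0,0],"linear":[0,0,0],"fingers":0},
  {"twist":[0,0,0],"linear":[0,0,0],"fingers":0},
  {"twist":[0,0,0],"linear":[0,0,0],"fingers":0},
  {"twist":[0,0,0],"linear":[0,0,0],"fingers":0},
  {"twist":[0,0,0],"linear":[0,0,0],"fingers":0},
])

```text
time: 16.8
tcp_pos: [0.5091, -0.1406, 0.1583]
orientation: [1.147, 1.247, -1.146]
contact_force: [0.4, 0.5, 5.1]
opening: 0.0005
```

Request:
step_arm([
  {"twist":[0,0,0],"linear":[0,2.5,0],"fingers":0},
  {"twist":[0,0,0],"linear":[0,2.5,0],"fingers":0},
  {"twist":[0,0,0],"linear":[0,2.7,0],"fingers":0},
  {"twist":[0,0,0],"linear":[0,0,0],"fingers":0},
  {"twist":[0,0,0],"linear":[0,0,0],"fingers":0},
  {"twist":[0,0,0],"linear":[0,0,0],"fingers":0},
  {"twist":[0,0,0],"linear":[0,0,0],"fingers":0},
  {"twist":[0,0,0],"linear":[-10,0,0],"fingers":0},
])

```text
time: 17.8
tcp_pos: [0.5156, -0.1397, 0.1674]
orientation: [1.146, 1.25, -1.147]
contact_force: [-0.3, 0.5, -0.3]
opening: 0.0005
```

Request:
step_arm([
  {"twist":[0,0,0],"linear":[-20,0,0],"fingers":0},
  {"twist":[0,0,0],"linear":[-30,0,0],"fingers":0},
  {"twist":[0,0,0],"linear":[0,-4,50],"fingers":0},
  {"twist":[0,0,0],"linear":[0,0,40],"fingers":0},
  {"twist":[0,0,0],"linear":[0,0,0],"fingers":0},
  {"twist":[0,0,0],"linear":[0,0,0],"fingers":0},
  {"twist":[0,0,0],"linear":[0,0,0],"fingers":0},
  {"twist":[0,0,0],"linear":[0,0,0],"fingers":0},
])

```text
time: 18.8
tcp_pos: [0.5199, -0.229, 0.2179]
orientation: [1.146, 1.249, -1.146]
contact_force: [0.8, -0.3, 0.7]
opening: 0.0009
```

Run:
```python
from ang import *
t=ctrl.capture('top'); meas(t); crop('top',t,330,190,400,260,8,'t8')
T=pose(TO,[[0,-.165,.155]])[0]; delta(T,TO[2])
```

```text
red 14 [360.4286 224.7857] r 0.032 ang 0.210 model u 360.1 rows 224 226 cols 358 363
red 14 [360.4286 224.7857] r 0.034 ang 0.187 model u 360.2 rows 224 226 cols 358 363
red 14 [360.4286 224.7857] r 0.036 ang 0.167 model u 360.3 rows 224 226 cols 358 363
yel 31 [353.5806 225.3226] r 0.032 ang 0.207 model u 353.7 rows 223 228 cols 351 356
yel 31 [353.5806 225.3226] r 0.034 ang 0.184 model u 353.8 rows 223 228 cols 351 356
yel 31 [353.5806 225.3226] r 0.036 ang 0.165 model u 353.8 rows 223 228 cols 351 356
diff -0.0027164509783101087
t 18.85 tcp [ 519.9615 -229.1323  217.8542] R cols
 [[-0.0001  0.9963  0.0857]
 [ 0.0001  0.0857 -0.9963]
 [-1.     -0.     -0.0001]]
twist [ 0.1458 -0.0055  0.0027]  shift in final axes [ 62.8542   1.2765 -42.2439]
shift in tool now [ 62.8582   1.3869 -42.2345]
```

View pics/t8.png

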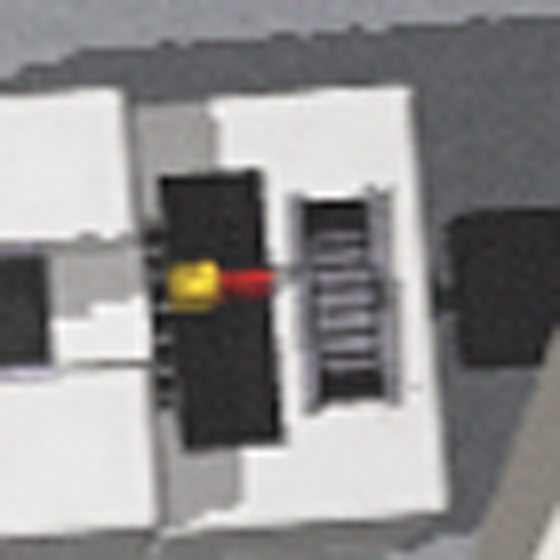

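Pointer and marker are in line: top crop y≈280 against 285, a difference of −0.003 rad. Now the lever.

Request:
step_arm([
  {"twist":[0,0,0],"linear":[0,1.4,-39],"fingers":0},
  {"twist":[0,0,0],"linear":[30,0,0],"fingers":0},
  {"twist":[0,0,0],"linear":[20,0,0],"fingers":0},
  {"twist":[0,0,0],"linear":[8,0,0],"fingers":0},
  {"twist":[0,0,0],"linear":[0,0,0],"fingers":0},
  {"twist":[0,0,0],"linear":[4,0,0],"fingers":0},
  {"twist":[0,0,0],"linear":[4,0,0],"fingers":0},
  {"twist":[0,0,0],"linear":[4,0,0],"fingers":0},
])

```text
time: 19.85
tcp_pos: [0.5187, -0.1912, 0.1483]
orientation: [1.147, 1.246, -1.146]
contact_force: [0.5, -0.9, 4.4]
opening: 0.0004
```

Request:
step_arm([
  {"twist":[0,0,0],"linear":[4,0,0],"fingers":0},
  {"twist":[0,0,0],"linear":[4,0,0],"fingers":0},
  {"twist":[0,0,0],"linear":[4,0,0],"fingers":0},
  {"twist":[0,0,0],"linear":[4,0,0],"fingers":0},
  {"twist":[0,0,0],"linear":[4,0,0],"fingers":0},
  {"twist":[0,0,0],"linear":[4,0,0],"fingers":0},
  {"twist":[0,0,0],"linear":[4,0,0],"fingers":0},
  {"twist":[0,0,0],"linear":[0,0,0],"fingers":0},
])

```text
time: 20.85
tcp_pos: [0.5171, -0.1905, 0.1191]
orientation: [1.146, 1.25, -1.148]
contact_force: [0.6, -1.4, 1.2]
opening: 0.0003
```

Request:
step_arm([
  {"twist":[0,0,0],"linear":[2,0,0],"fingers":0},
  {"twist":[0,0,0],"linear":[2,0,0],"fingers":0},
  {"twist":[0,0,0],"linear":[1,0,0],"fingers":0},
  {"twist":[0,0,0],"linear":[0.5,0,0],"fingers":0},
  {"twist":[0,0,0],"linear":[0,0,0],"fingers":0},
  {"twist":[0,0,0],"linear":[0,0,0],"fingers":0},
  {"twist":[0,0,0],"linear":[0,0,0],"fingers":0},
  {"twist":[0,0,0],"linear":[0,0,0],"fingers":0},
])

```text
time: 21.85
tcp_pos: [0.5172, -0.1906, 0.115]
orientation: [1.146, 1.25, -1.147]
contact_force: [-6.6, 2.0, 16.3]
opening: 0.0004
```

Hard stop reached at z = 115.0 mm with 16 N. Backing off and checking.

Request:
step_arm([
  {"twist":[0,0,0],"linear":[-5,0,0],"fingers":0},
  {"twist":[0,0,0],"linear":[-25,0,0],"fingers":0},
  {"twist":[0,0,0],"linear":[-40,0,0],"fingers":0},
  {"twist":[0,0,0],"linear":[-40,0,0],"fingers":0},
  {"twist":[0,0,0],"linear":[-20,0,50],"fingers":0},
  {"twist":[0,0,0],"linear":[0,0,50],"fingers":0},
  {"twist":[0,0,0],"linear":[0,0,40],"fingers":0},
  {"twist":[0,0,0],"linear":[0,0,0],"fingers":0},
])

```text
time: 22.85
tcp_pos: [0.5294, -0.3325, 0.2435]
orientation: [1.148, 1.248, -1.149]
contact_force: [-0.0, 0.3, -1.2]
opening: 0.0005
```

Run:
```python
from ang import *
t=ctrl.capture('top'); s=ctrl.capture('side'); meas(t); crop('top',t,240,180,410,280,4.6,'t9'); crop('side',s,280,160,410,335,3.4,'s9'); print(ctrl.state()['contact_force'],ctrl.state()['dq'],ctrl.state()['tcp_pos'])
# expected waffle top corners if sunk (z .180), and lever corners down
for n,x,y,k in (('top',240,180,4.6),('side',280,160,3.4)):
  for z in (.18,.22): print(n,z,((proj(n,pose(TO,[[-.008,-.0125,z],[.008,-.0125,z]]))-[x,y])*k).round())
  for z in (.115,.155): print(n,'lever',z,((proj(n,pose(TO,[[-.021,-.179,z],[.021,-.179,z]]))-[x,y])*k).round())
```

```text
red 14 [360.4286 224.7857] r 0.032 ang 0.210 model u 360.1 rows 224 226 cols 358 363
red 14 [360.4286 224.7857] r 0.034 ang 0.187 model u 360.2 rows 224 226 cols 358 363
red 14 [360.4286 224.7857] r 0.036 ang 0.167 model u 360.3 rows 224 226 cols 358 363
yel 32 [353.625  225.2188] r 0.032 ang 0.214 model u 353.7 rows 222 228 cols 351 356
yel 32 [353.625  225.2188] r 0.034 ang 0.191 model u 353.7 rows 222 228 cols 351 356
yel 32 [353.625  225.2188] r 0.036 ang 0.171 model u 353.8 rows 222 228 cols 351 356
diff 0.004301512537800645
[ 0.2781  0.026  -0.4351] [ 0.0197 -0.0122  0.0102  0.0005  0.0007  0.0013] [ 0.5293 -0.33    0.2435]
top 0.18 [[395. 243.]
 [392. 209.]]
top 0.22 [[396. 230.]
 [393. 195.]]
top lever 0.115 [[736. 262.]
 [728. 177.]]
top lever 0.155 [[749. 251.]
 [740. 163.]]
side 0.18 [[196. 242.]
 [221. 237.]]
side 0.22 [[198. 196.]
 [224. 192.]]
side lever 0.115 [[250. 532.]
 [319. 516.]]
side lever 0.155 [[254. 494.]
 [326. 478.]]
```

View pics/t9.png

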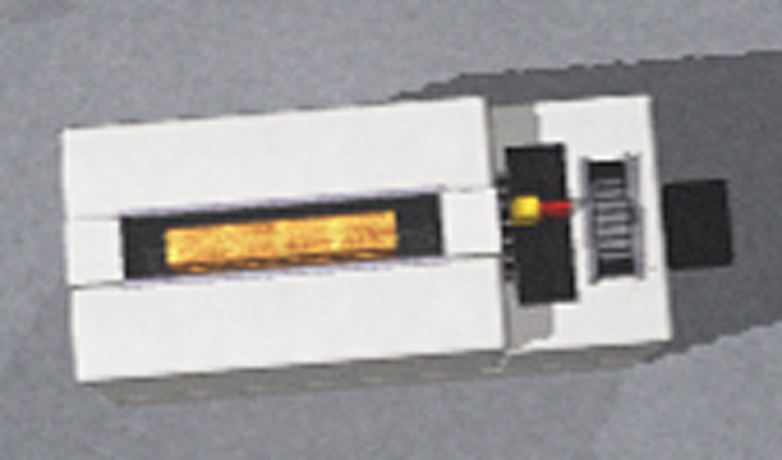

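View pics/s9.png

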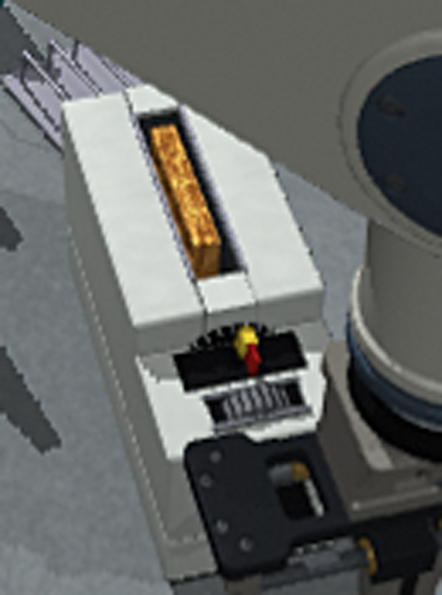

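All checks agree. In the top crop the waffle top (400,210–245) matches the sunk height of 0.18 m, and the lever corner (732,263) matches the fully-down model. Handing in.

```bash
python3 -c "
from cell import ctrl
print(ctrl.job_done(), ctrl.state()['time'])"
```

```text
the job is handed in; nothing more can be done
the job is handed in; nothing more can be done
```

I stood the golden waffle from the rack in the toaster's slot and let go. Then I rolled the thumbwheel in two light strokes at about 5 N until the pointer met the marker, and pressed the lever down to its hard stop. I handed the job in just after 22.95 s, well inside the 53 s limit. `job_done` gives no verdict, so the result is not confirmed.

- **Pointer:** in the last top picture it was 0.004 rad from the marker's middle, about 0.1 mm. The limit is 4 mm.
- **Lever:** the fingertip reached 115.0 mm with 16 N on the stop. In the picture, the lever's corner matches the fully-down position.
- **Waffle:** it stands upright in the slot with its top at about 180 mm, which matches the lowered carriage.
- **Robot:** it was clear of everything, with measured forces down to the noise level.
- **Mug, jam jar and plate:** no move came near them, but I took no final measurement of where they stand.

No check failed. The one disagreement was that the two cameras placed the toaster 3 to 4 mm apart along its length, which did not affect the fit.

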